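Set the length stop of a cross-cut saw fence to its detent

TASK

The saw fence has to be set for the next cut, but an oil bottle with a yellow cap has been left in the way of the length stop: first stand the bottle upright in the green drip tray, set down and not dropped, without tipping it. Then take the stop by its red grip and slide it along the fence until its spring ball drops fully into the notch of the index bar (at the red flag), without running past it, and finish while still gripping it and holding it at rest in the notch, ready for its clamp screw to be tightened. Leave the jar, the wood offcut and the wrench where they are.

Things in the scene. Friction and masses are not known exactly. Their poses are not given: they have to be found in the camera images.
- fence: Fixed straight aluminium fence lying across the table, 45 mm wide (its x), 800 mm long (its y), 60 mm high; origin at the centre of its underside on the table. Its y is the stop's sliding line and points to the robot's left; its front face (22.5 mm to -x) looks to the robot. Set askew by up to 0.1 rad.
- stop: Length stop: dark steel saddle on the fence, 80 mm long (y), 52 mm wide (x), top at 92 mm; can only slide along the fence's y. Axes as the fence's; origin on the fence's centre line at table height, mid length. It starts to the left (+y) of the bottle and the notch and has to go to -y. Slides with 1 to 3 N, mass 0.35 kg.
- stop_grip (a point): Point in the stop's red plastic grip, a rounded upright block on the saddle: 20 mm across the fence (x), 34 mm along it (y), foot at 92 mm, top at 134 mm above the table. The point lies on its centre line at 115 mm height, 10 mm to -x of the stop's origin. Free on all sides above the saddle, save a brass plunger head 3 mm high 20 mm to +x of it.
- stop_ball (a point): Point under the 10 mm spring ball in the stop, at the height of the index bar's top (68 mm): 10 mm to +x of the stop's origin, mid length; a white line on the back of the saddle marks it. Axes as the fence's. The ball is seated when this point is at notch.
- notch (a point): Centre of the one V notch, 9 mm wide, across the index bar, at its top (68 mm high); axes as the fence's. A red flag, 8 mm wide, sticks out behind the fence there. From about 3 mm off its centre it draws the ball in with up to 5 N, so a stop let free there centres itself; past the centre the force rises, and about 9 N push the ball out.
- bottle: Closed white plastic oil bottle with blue label and yellow cap, standing on the table close before the fence, between the stop and the notch. Cylindrical body of 58 mm diameter up to 95 mm height, then a shoulder; cap of 32 mm diameter, top at 135 mm. Origin at the centre of its underside, z along its axis. About 0.3 kg.
- tray: Fixed green drip tray, 140 mm (x) by 250 mm (y), rim 16 mm high, walls 3 mm; origin at the centre of its underside on the table; flat floor 3 mm above the table. It lies to the left or to the right in front of the robot, a little askew. The jar stands in one half (along y) of it; the other half is free.
- jar: Amber glass jar with dark lid standing in the tray, 52 mm diameter, 75 mm high, origin at the centre of its underside. Stays where it is.
- offcut: Wood offcut lying on the table, 100 mm (x) by 200 mm (y) by 22 mm high, origin at the centre of its underside. Stays where it is.
- wrench: Steel open-end wrench, 150 mm long (x), lying on the table ahead of the robot; origin at the centre of its underside. Stays where it is.
- stop_arm (a point): Tip of the stop's aluminium drop arm, which hangs before the fence at the stop's -y end and runs into whatever stands close before the fence: 16 mm thick (y), from 92 mm down to 8 mm above the table. This point: 61 mm to -x and 32 mm to -y of the stop's origin, 8 mm above the table.
- index_bar: Steel strip, 12 mm wide, 8 mm high, on top of the fence along y, clamped at a different place each time. Axes as the fence's; origin at the notch, above the fence's centre line, 60 mm above the table. The stop's ball presses on it with about 9 N.
Things that resemble listed ones, but are neither listed nor needed, are in the scene too. Of the things that look like the bottle, the largest one is meant.

How it is judged:
On the way, in this order (a step that is already met when the one before it is completed fails the run):
1. the bottle stands upright in the tray, released and at rest (x of bottle in the frame of tray between -0.044 and 0.044 m and y of bottle in the frame of tray between -0.098 and 0.098 m and z of bottle in the frame of tray below 0.006 m and angle between bottle's own z axis and vertical below 0.08 rad and contact force between the fingers and bottle below 0.1 N and linear speed of bottle below 0.02 m/s), for 0.2 s.
2. the stop's ball is in the notch (y of stop_ball in the frame of notch between -0.002 and 0.002 m), for 0.2 s.
At the end, for the whole second after the job is handed in: The stop's ball is within 2 mm of the notch's centre along the fence, the stop is at rest and the fingers still press on it with more than 2 N (grip kept through the last second); the bottle stands upright (within 0.08 rad) and at rest on the floor of the tray, wholly inside its rim (all of step 2 and linear speed of stop below 0.005 m/s and contact force between the fingers and stop above 2 N and x of bottle in the frame of tray between -0.044 and 0.044 m and y of bottle in the frame of tray between -0.098 and 0.098 m and z of bottle in the frame of tray below 0.006 m and angle between bottle's own z axis and vertical below 0.08 rad and linear speed of bottle below 0.02 m/s); the arm keeps its last pose, push and grip.
It fails at once if the stop runs more than 8 mm past the notch (y of stop_ball in the frame of notch below -0.008 m).
It fails at once if the bottle is tipped by more than 0.5 rad (angle between bottle's own z axis and vertical above 0.5 rad).
It fails at once if the bottle is dropped (nothing touches it while it is more than 12 mm above the table) (height (world z) of bottle above 0.012 m and contact force between bottle and anything else below 0.01 N).
It fails at once if the jar is moved by more than 20 mm or tipped (distance of jar from where it was at the start of the episode above 0.02 m or angle between jar's own z axis and vertical above 0.3 rad).
It fails at once if the offcut or the wrench is moved by more than 20 mm (distance of any of offcut, wrench from where it was at the start of the episode above 0.02 m).
It also fails if it takes over 64 s, if anything falls off the work surface, if the arm or the gripper's body presses on something with over 40 N, if the wrist force passes 120 N, or if a joint passes its speed limit or range.

ROBOT

A 7-joint arm with a two-finger parallel gripper is mounted at the origin on the work surface. World frame = base frame: x ahead of the robot, y to its left, z up, the work surface at z = 0. Lengths are in m, angles in rad, forces in N, time in s.
With the tool pointing down it reaches from about 0.4 to 0.85 m from the base axis. Payload 4.5 kg.
Tool frame: the origin (TCP) lies midway between the tips of the shut fingers; the grasp point (between the pads) lies 19 mm behind it; z points along the fingers, y is the direction in which the jaws open and shut (so a half turn about z gives the same grasp; the last joint's range is limited). The gripper opens to 88 mm and grips with 3 to 60 N. Pads are 18 mm wide; open, the fingers measure 123 mm over their backs; the gripper's body (75 mm by 187 mm) begins 45 mm behind the grasp point.
Start: joints at [1.352, 0.689, -0.195, 1.565, 0.157, 0.902, -0.215], TCP at [0.156, -0.605, 0.206] pointing down, gripper open.
Joint ranges: [-3.01, 3.01], [-0.46, 2.08], [-1.47, 1.51], [0.13, 2.56], [-1, 4.14], [0.04, 2.09], [-2.66, 2.66]. Speed limits (rad/s): [2.57, 2.57, 3.14, 3.14, 3.14, 3.14, 3.14].

INTERFACE

Orientations are given as a unit quaternion [x, y, z, w].
In Python, from plant import r gives the robot as it stands. The module is installed in compiled form; this text tells all that it offers.
- The arm moves only by the tool carry_out, never from a script. Its argument "commands" is a list of rows, each a list of 6 numbers: the shift along the tool's x, y, z in m, then the turn, a rotation vector about the tool's x, y, z in degrees. In form: [[dx, dy, dz, wx, wy, wz], ...]. A call has 1 to 12 rows; each row is the pose to reach, as a shift and turn from the pose commanded when the call began, along the tool's axes at that moment; what a row does not reach only later rows make up. A row lasts 1/10 s, in which the tool goes at most 50 mm and 8.59 degrees, less where a joint would pass 70% of its speed; a pose out of reach is approached as far as the arm can. A call with a gripper value outside its range is refused whole. "fingers" is the closure in counts, from 0 (fully open) to 255 (shut), set as the call begins (left out, the last holds). The fingers move at their own pace and stop on an object; "grip_force" is the grip in N (left out, the last holds). Time passes only in rows, so rows that repeat a pose let the fingers close. It gives the time, the measured TCP pose, the force and the opening at its end, in the units of the state.
- r.get_state(): the state, without advancing time (a new reading comes with each control period).
- r.snapshot(name): name is "side" or "top" or "wrist"; returns a dict with "img" (384x512x3 uint8, blue, green, red), "intrinsics" (3x3 intrinsics, pixels), "extrinsics" (4x4, takes a point from camera to world coordinates); the wrist camera has in their place "tool_from_camera" (4x4, takes a point from camera to tool coordinates, whose origin is the TCP and whose axes are the flange's). Camera axes: x right, y down, z forward; pixel columns grow to the right and rows downward; lengths in m; the calibration is good to about 2 mm. A picture is of the moment at which its call begins: read the wrist's pose just before it. There is no depth.
- r.finish_job(): hands the job in, once; it reports no verdict.
Trained networks look in a picture, given as the dict that the camera call returned (one of the last four; its "shot" number tells which), for a name from the list of things; names that differ only in an ending like _2 or _b are one class to them, and where a whole thing is asked for, a point or a joint stands for the part that bears it (a point fixed in the world has none). Each returns a list of dicts, best first, with "p" (0 to 1); they miss things now and then, are a little off and sometimes report something else, mostly with a low value. They report only what shows in the picture. A call takes as long as a camera call. They do not tell look-alikes from the thing itself.
- r.spot_in(picture, label): "xyz" ([x, y, z] in m, in world coordinates, good to about 4 mm: the middle of the surface that is visible of it).
- r.spot_point(picture, label): "xyz" ([x, y, z] in m, in world coordinates, good to about 4 mm: a listed point, or the origin of a listed thing).
The state is a dict: "clock": time; "q": joint angles; "qd": joint speeds; "joint_torque": joint torques, N m; "tool_pos": TCP position; "eef_rot": TCP orientation; "contact_force": force on the tool from outside, world axes, zero at the start; "moment": the same for the moment, N m; "opening": opening from 0.0 (shut) to 1.0 (fully open).
Only numpy, scipy, OpenCV 4.12 (cv2) and the standard library are available. Lean on these libraries where they do the work, as an engineer would, in place of code of your own. Each camera call takes 0.05 s, during which the arm holds its last target.

## Working session

There is one attempt and no reset: what is moved stays moved. The work goes in short steps, Python scripts to look and compute and a tool call to move; the robot and the scene stay as the last step left them, time stands still between calls to the robot, and variables do not carry over. Pictures are saved under pics/ and viewed, and the job is handed in when it is done.

Besides the shell and the picture viewer there is one more tool, called after ">>>" as name([rows], argument=value, ...), one row to a line, values as JSON. carry_out: Moves the arm, as the interface text tells. Its arguments: {"type":"object","properties":{"commands":{"type":"array","items":{"type":"array","items":{"type":"number"}}},"fingers":{"type":"number"},"grip_force":{"type":"number"}},"required":["commands"]}

```bash
mkdir -p pics
python3 - <<'E'
from plant import r
import cv2,pickle
s=r.get_state();print(s)
for n in("top","side"):
    p=r.snapshot(n);cv2.imwrite(f"pics/{n}0.png",p["img"]);pickle.dump(p,open(f"{n}0.pkl","wb"))
    print(n,p["intrinsics"],p["extrinsics"])
    for l in["bottle","tray","jar","offcut","wrench","stop","fence"]:
        print(l,[(d["xyz"],d["p"]) for d in r.spot_in(p,l)][:4])
    for l in["bottle","tray","jar","stop_grip","stop_ball","notch","stop_arm","fence","index_bar","stop"]:
        print("pt",l,[(d["xyz"],d["p"]) for d in r.spot_point(p,l)][:4])
print(r.get_state()["clock"])
E
```

```text
{'clock': 0.0, 'q': array([ 1.35178815,  0.69000315, -0.19449542,  1.56632799,  0.15729664,
        0.9024921 , -0.21512041]), 'qd': array([-0.00036923,  0.00030216,  0.0022974 , -0.00033476,  0.0005189 ,
       -0.00084744,  0.00269626]), 'joint_torque': array([-4.48453477e-05, -5.27562010e+01, -1.26694847e+00, -1.53429991e+01,
       -5.26984571e-02,  6.67474349e-03,  1.88295526e-04]), 'tool_pos': array([ 0.15609459, -0.60448437,  0.20470193]), 'eef_rot': array([ 9.92018340e-01,  1.26090311e-01, -1.84764604e-04, -9.01540558e-04]), 'contact_force': array([-0.52587052, -0.11328076, -0.65911906]), 'moment': array([ 0.03138537, -0.04209581,  0.02666022]), 'opening': 0.9971068462680025}
top [[422.18107338   0.         253.85176607]
 [  0.         422.18107338 184.64403246]
 [  0.           0.           1.        ]] [[ 0.00979611 -0.98897578  0.14775299  0.3982034 ]
 [-0.9998187  -0.01210002 -0.01470216 -0.00921147]
 [ 0.01632789 -0.14758218 -0.98891501  1.17674855]
 [ 0.          0.          0.          1.        ]]
bottle [([0.5653, -0.0242, 0.1033], 0.88), ([0.4145, -0.0761, 0.0668], 
[... 1731 characters left out ...]
, 0.0473, 0.0679], 0.28)]
stop [([0.6138, 0.1676, 0.0853], 0.72)]
fence [([0.6254, 0.2263, 0.0531], 0.62)]
pt bottle [([0.5739, -0.0303, -0.0002], 0.83), ([0.7382, -0.0066, 0.004], 0.78), ([0.4143, -0.0802, -0.0019], 0.66)]
pt tray [([0.4151, 0.2247, 0.0009], 0.78), ([0.5862, 0.1313, 0.01], 0.16)]
pt jar [([0.4133, 0.1493, -0.0007], 0.91)]
pt stop_grip [([0.6395, 0.1634, 0.1196], 0.93)]
pt stop_ball [([0.6596, 0.1628, 0.0685], 0.82)]
pt notch [([0.6485, -0.1122, 0.067], 0.58)]
pt stop_arm [([0.5876, 0.1333, 0.0097], 0.92), ([0.6414, 0.0162, 0.0007], 0.52)]
pt fence [([0.6397, 0.017, -0.003], 0.6), ([0.3907, 0.012, 0.0023], 0.45)]
pt index_bar [([0.6387, -0.115, 0.0618], 0.91)]
pt stop []
1.8
```

View pics/top0.png

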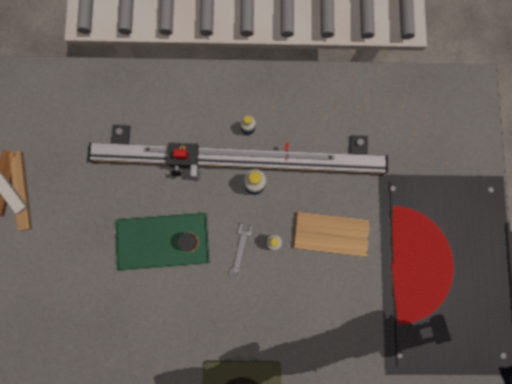

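View pics/side0.png

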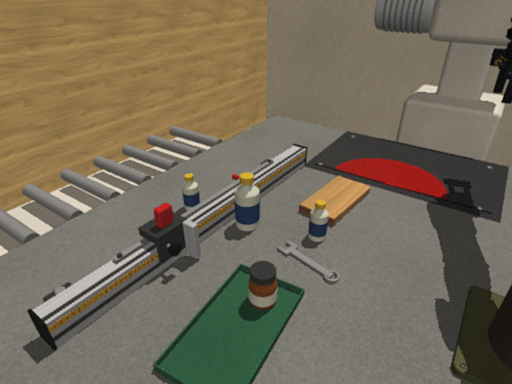

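```bash
cat > h.py <<'E'
import numpy as np,pickle
def ray(p,u,v,z):
    K=p["intrinsics"];T=np.array(p["extrinsics"]);d=T[:3,:3]@np.linalg.inv(K)@np.array([u,v,1.]);o=T[:3,3]
    return o+d*(z-o[2])/d[2]
def proj(p,X):
    K=p["intrinsics"];T=np.linalg.inv(np.array(p["extrinsics"]));c=T[:3,:3]@np.array(X)+T[:3,3];q=K@c;return q[:2]/q[2]
E
python3 - <<'E'
import cv2,pickle
from h import *
t=pickle.load(open("top0.pkl","rb"));s=pickle.load(open("side0.pkl","rb"))
a=cv2.resize(t["img"][100:290,80:400],None,fx=2.5,fy=2.5,interpolation=cv2.INTER_CUBIC)
cv2.imwrite("pics/topc.png",a)
b=cv2.resize(s["img"][160:260,160:340],None,fx=4.4,fy=4.4,interpolation=cv2.INTER_CUBIC)
cv2.imwrite("pics/sidec.png",b)
E
```

```text
(no output)
```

View pics/topc.png

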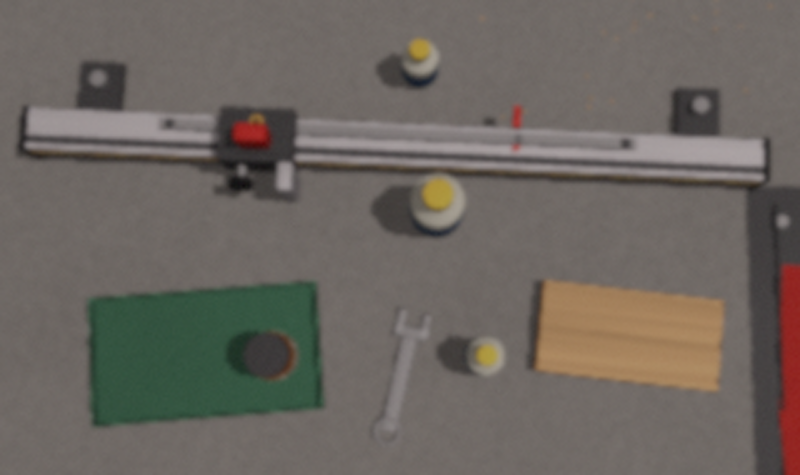

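View pics/sidec.png

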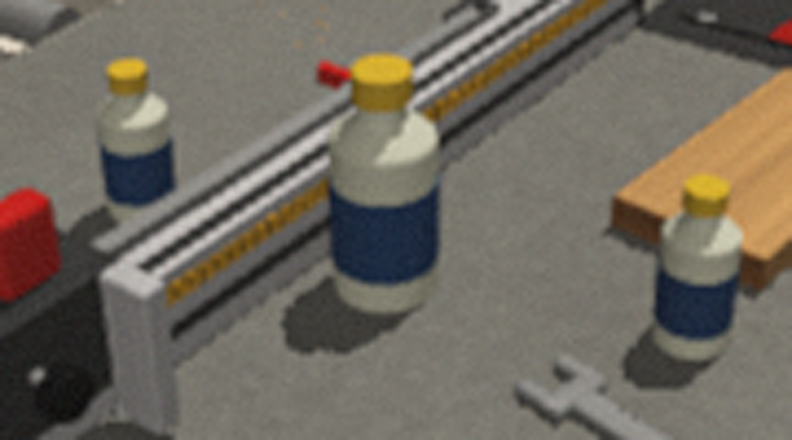

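Bottle candidates (top image): (255,181) the largest, in front of the fence; (248,124) small, behind the fence; (275,242) small, near the wrench. The close crop confirms that the first is the largest, so I choose it.

Run:
```python
from h import *
t=pickle.load(open("top0.pkl","rb"));s=pickle.load(open("side0.pkl","rb"))
f=lambda x,y,z:ray(t,80+(x+.5)/2.5-.5,100+(y+.5)/2.5-.5,z).round(4)
g=lambda x,y,z:ray(s,160+(x+.5)/4.4-.5,160+(y+.5)/4.4-.5,z).round(4)
print("cap",f(438,192,.135),g(383,70,.135))
print("fence back L/R",f(26,107,.06),f(766,139,.06)," front",f(26,149,.06),f(766,180,.06))
print("tray",[f(*c,.016) for c in((91,299),(315,283),(321,406),(96,424))])
print("flag",f(518,108,.068),f(517,150,.068))
print("lid",f(269,355,.075))
print("grip",f(251,133,.134))
```

```text
cap [ 0.5745 -0.0271  0.135 ] [ 0.573  -0.0255  0.135 ]
fence back L/R [0.6746 0.4171 0.06  ] [ 0.6501 -0.3844  0.06  ]  front [0.6284 0.414  0.06  ] [ 0.6048 -0.3827  0.06  ]
tray [array([0.4713, 0.349 , 0.016 ]), array([0.4915, 0.1051, 0.016 ]), array([0.3586, 0.0951, 0.016 ]), array([0.3373, 0.3359, 0.016 ])]
flag [ 0.6789 -0.1138  0.068 ] [ 0.6326 -0.1126  0.068 ]
lid [0.4119 0.1447 0.075 ]
grip [0.6326 0.1618 0.134 ]
```

```bash
cat >> h.py <<'E'
from scipy.spatial.transform import Rotation as Ro
def rows(x,y,z,yawdeg,s=None):
    if s is None:
        from plant import r; s=r.get_state()
    R=Ro.from_quat(s["eef_rot"]); tgt=Ro.from_euler('z',yawdeg,degrees=True)*Ro.from_quat([1,0,0,0])
    d=R.inv().apply(np.array([x,y,z])-s["tool_pos"]); w=(R.inv()*tgt).as_rotvec(degrees=True)
    print("clock",round(s["clock"],2),"tool",s["tool_pos"].round(4),"F",s["contact_force"].round(2),"op",round(s["opening"],3),"\nrow",d.round(4),w.round(2))
E
python3 - <<'E'
from h import *
rows(.5735,-.027,.20,-1.74)
E
```

```text
clock 1.8 tool [ 0.1563 -0.6052  0.2055] F [ 0.09 -0.58  0.43] op 0.996 
row [ 0.5485 -0.4554  0.0055] [ 0.   -0.   16.22]
```

>>> carry_out([
  [0.5485, -0.4555, 0.0055, 0, 0, 16.2],
  [0.5485, -0.4555, 0.0055, 0, 0, 16.2],
  [0.5485, -0.4555, 0.0055, 0, 0, 16.2],
  [0.5485, -0.4555, 0.0055, 0, 0, 16.2],
  [0.5485, -0.4555, 0.0055, 0, 0, 16.2],
  [0.5485, -0.4555, 0.0055, 0, 0, 16.2],
  [0.5485, -0.4555, 0.0055, 0, 0, 16.2],
  [0.5485, -0.4555, 0.0055, 0, 0, 16.2],
  [0.5485, -0.4555, 0.0055, 0, 0, 16.2],
  [0.5485, -0.4555, 0.0055, 0, 0, 16.2],
  [0.5485, -0.4555, 0.0055, 0, 0, 16.2],
  [0.5485, -0.4555, 0.0055, 0, 0, 16.2],
], fingers=0, grip_force=30)

```text
clock: 3.0
tool_pos: [0.5085, -0.1167, 0.2011]
eef_rot: [1.0, -0.015, 0.0, 0.0]
contact_force: [1.0, 0.1, -0.7]
opening: 1.0
```

Run:
```python
from h import *
rows(.5735,-.027,.20,-1.74)
```

```text
clock 3.0 tool [ 0.5085 -0.1167  0.2011] F [ 1.01  0.11 -0.66] op 1.0 
row [ 0.0623 -0.0916  0.0011] [ 0.01 -0.04  0.03]
```

>>> carry_out([
  [0.031, -0.046, 0.001, 0, 0, 0],
  [0.062, -0.0915, 0.001, 0, 0, 0],
  [0.062, -0.0915, 0.001, 0, 0, 0],
  [0.062, -0.0915, 0.001, 0, 0, 0],
  [0.062, -0.0915, 0.001, 0, 0, 0],
])

```text
clock: 3.5
tool_pos: [0.5711, -0.0308, 0.1997]
eef_rot: [1.0, -0.016, -0.001, 0.001]
contact_force: [-0.8, -0.2, -0.5]
opening: 1.003
```

Run:
```python
from h import *
from plant import r
import cv2
s=r.get_state();p=r.snapshot("wrist");cv2.imwrite("pics/w1.png",p["img"]);pickle.dump((s,p),open("w1.pkl","wb"))
print(p["intrinsics"],p["tool_from_camera"])
rows(.5735,-.027,.078,-1.74,s)
print([(d["xyz"],d["p"]) for d in r.spot_point(p,"bottle")],[(d["xyz"],d["p"]) for d in r.spot_point(p,"notch")])
```

```text
[[314.48485964   0.         253.69807385]
 [  0.         314.48485964 192.31577116]
 [  0.           0.           1.        ]] [[-1.44603465e-04 -9.66889206e-01 -2.55196477e-01  6.51624871e-02]
 [ 9.99999972e-01 -9.21350568e-05 -2.17554215e-04 -2.96065543e-04]
 [ 1.86838281e-04 -2.55196502e-01  9.66889192e-01 -1.79910726e-01]
 [ 0.00000000e+00  0.00000000e+00  0.00000000e+00  1.00000000e+00]]
clock 3.5 tool [ 0.5711 -0.0308  0.1997] F [-0.78 -0.18 -0.53] op 1.003 
row [ 0.0024 -0.004   0.1217] [ 0.09  0.07 -0.06]
[([0.5761, -0.0268, 0.0006], 0.9), ([0.7375, -0.0109, 0.0023], 0.81), ([0.4121, -0.0794, -0.0021], 0.67)] [([0.6456, -0.1108, 0.0684], 0.84)]
```

View pics/w1.png

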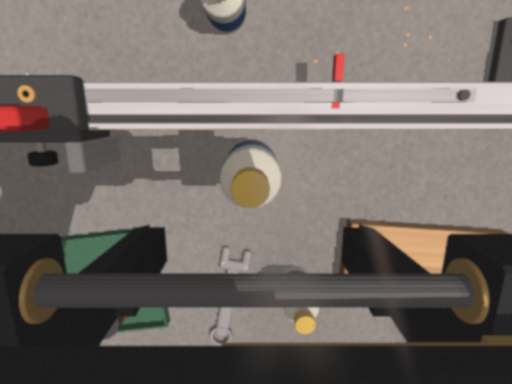

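>>> carry_out([
  [0.001, 0, 0, 0, 0, 0],
  [0.001, 0, 0.03, 0, 0, 0],
  [0.001, 0, 0.06, 0, 0, 0],
  [0.001, 0, 0.09, 0, 0, 0],
  [0.001, 0, 0.11, 0, 0, 0],
  [0.001, 0, 0.122, 0, 0, 0],
  [0.001, 0, 0.122, 0, 0, 0],
  [0.001, 0, 0.122, 0, 0, 0],
  [0.001, 0, 0.122, 0, 0, 0],
])

```text
clock: 4.55
tool_pos: [0.5741, -0.0292, 0.0791]
eef_rot: [1.0, -0.015, 0.001, 0.0]
contact_force: [0.9, 0.3, 0.2]
opening: 0.998
```

Run:
```python
from h import *
from plant import r
import cv2
s=r.get_state();p=r.snapshot("wrist");cv2.imwrite("pics/w2.png",p["img"])
q=r.snapshot("side");cv2.imwrite("pics/s2.png",q["img"][100:300,100:400])
rows(.5745,-.027,.078,-1.74,s)
```

```text
clock 4.55 tool [ 0.5741 -0.0292  0.0791] F [0.89 0.31 0.21] op 0.998 
row [ 0.0004 -0.0022  0.0011] [ 0.   -0.14  0.01]
```

View pics/w2.png

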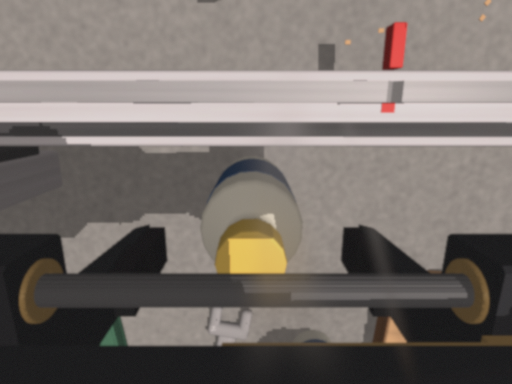

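View pics/s2.png

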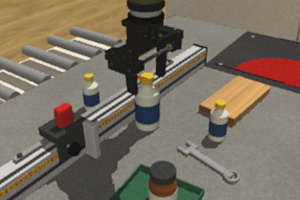

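The bottle (251,230) sits centred between the fingers, just ahead of the cross bar. I'm closing now.

>>> carry_out([
  [0, 0, 0, 0, 0, 0],
  [0, 0, 0, 0, 0, 0],
  [0, 0, 0, 0, 0, 0],
  [0, 0, 0, 0, 0, 0],
  [0, 0, 0, 0, 0, 0],
  [0, 0, 0, 0, 0, 0],
  [0, 0, 0, 0, 0, 0],
  [0, 0, 0, 0, 0, 0],
], fingers=255, grip_force=30)

```text
clock: 5.45
tool_pos: [0.5731, -0.0288, 0.0779]
eef_rot: [1.0, -0.015, 0.0, -0.0]
contact_force: [0.8, 1.9, -0.2]
opening: 0.354
```

Run:
```python
from h import *
from plant import r
import cv2
s=r.get_state();p=r.snapshot("wrist");cv2.imwrite("pics/w3.png",p["img"])
q=r.snapshot("side");cv2.imwrite("pics/s3.png",cv2.resize(q["img"][130:260,180:320],None,fx=4,fy=4))
rows(.5745,-.027,.078,-1.74)
```

```text
clock 5.55 tool [ 0.5731 -0.0288  0.0778] F [-0.13  0.54 -0.76] op 0.351 
row [ 0.0014 -0.0018 -0.0002] [-0.01  0.    0.04]
```

View pics/w3.png

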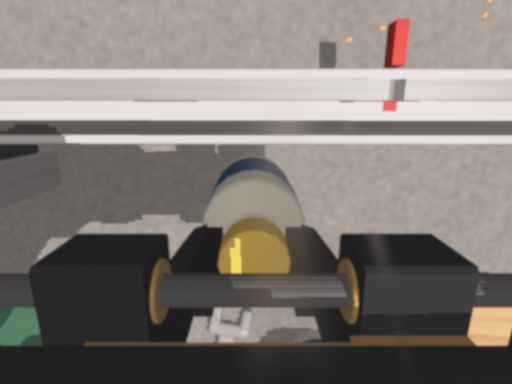

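View pics/s3.png

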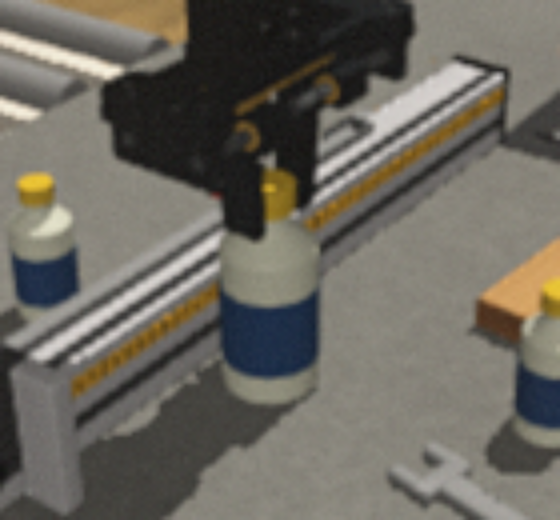

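The fingers meet the body's sides at (205,225) and (303,225), and the bottle is upright. I'll lift a little and check.

>>> carry_out([
  [0, 0, -0.005, 0, 0, 0],
  [0, 0, -0.012, 0, 0, 0],
  [0, 0, -0.02, 0, 0, 0],
  [0, 0, -0.025, 0, 0, 0],
  [0, 0, -0.025, 0, 0, 0],
])

```text
clock: 6.05
tool_pos: [0.5738, -0.0291, 0.104]
eef_rot: [1.0, -0.015, 0.001, 0.0]
contact_force: [0.4, 0.2, -3.1]
opening: 0.35
```

Run:
```python
from h import *
from plant import r
import cv2
q=r.snapshot("side");cv2.imwrite("pics/s4.png",cv2.resize(q["img"][130:260,180:320],None,fx=4,fy=4))
p=r.snapshot("wrist");cv2.imwrite("pics/w4.png",p["img"])
rows(.5745,-.027,.12,4.9)
```

```text
clock 6.15 tool [ 0.5731 -0.029   0.1031] F [ 0.27 -0.26 -3.31] op 0.354 
row [ 0.0013 -0.002  -0.0169] [ 0.   -0.02 -6.61]
```

View pics/s4.png

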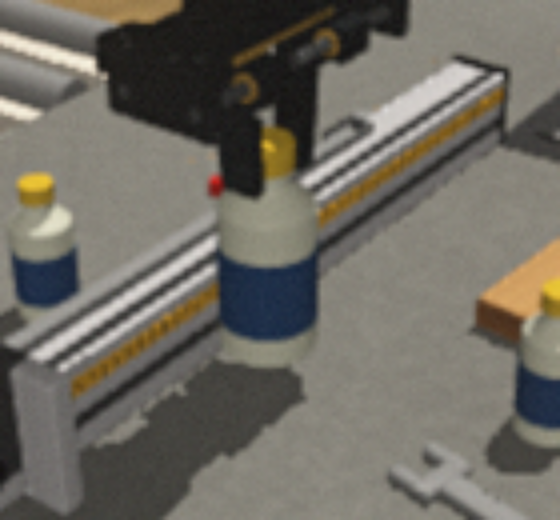

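View pics/w4.png

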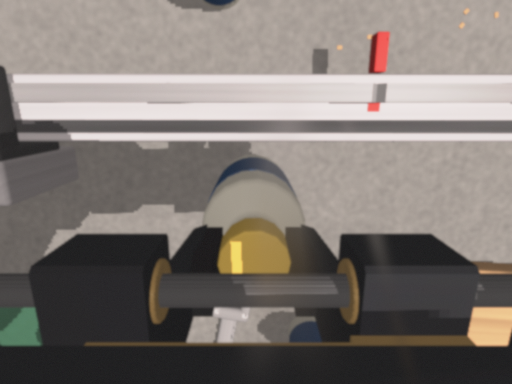

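Run:
```python
from h import *
rows(.410,.268,.195,4.9)
```

```text
clock 6.15 tool [ 0.5731 -0.029   0.1031] F [ 0.27 -0.26 -3.31] op 0.354 
row [-0.1719 -0.292  -0.092 ] [ 0.   -0.02 -6.61]
```

>>> carry_out([
  [0, 0, -0.02, 0, 0, 0],
  [-0.003, -0.005, -0.05, 0, 0, 0],
  [-0.015, -0.025, -0.08, 0, 0, -1],
  [-0.033, -0.055, -0.092, 0, 0, -2],
  [-0.053, -0.09, -0.092, 0, 0, -3],
  [-0.075, -0.128, -0.092, 0, 0, -4],
  [-0.098, -0.166, -0.092, 0, 0, -5],
  [-0.12, -0.204, -0.092, 0, 0, -6],
  [-0.142, -0.24, -0.092, 0, 0, -6.6],
  [-0.158, -0.268, -0.092, 0, 0, -6.6],
  [-0.168, -0.284, -0.092, 0, 0, -6.6],
  [-0.172, -0.292, -0.092, 0, 0, -6.6],
])

```text
clock: 7.35
tool_pos: [0.4081, 0.2701, 0.1946]
eef_rot: [0.999, 0.045, -0.001, -0.0]
contact_force: [-0.2, 0.2, -3.5]
opening: 0.354
```

>>> carry_out([
  [0, 0, 0, 0, 0, 0],
  [0, 0, 0, 0, 0, 0],
  [0, 0, 0, 0, 0, 0],
])

```text
clock: 7.65
tool_pos: [0.4108, 0.2663, 0.1948]
eef_rot: [0.999, 0.041, 0.0, 0.001]
contact_force: [0.1, -0.3, -2.8]
opening: 0.35
```

Run:
```python
from h import *
from plant import r
import cv2
q=r.snapshot("top");cv2.imwrite("pics/t5.png",cv2.resize(q["img"][150:300,80:280],None,fx=4,fy=4))
p=r.snapshot("wrist");cv2.imwrite("pics/w5.png",p["img"])
rows(.410,.268,.195,4.9)
```

```text
clock 7.75 tool [0.4106 0.2667 0.1948] F [-0.17 -0.65 -2.76] op 0.348 
row [-0.0005 -0.0013 -0.0002] [ 0.04 -0.01 -0.16]
```

View pics/t5.png

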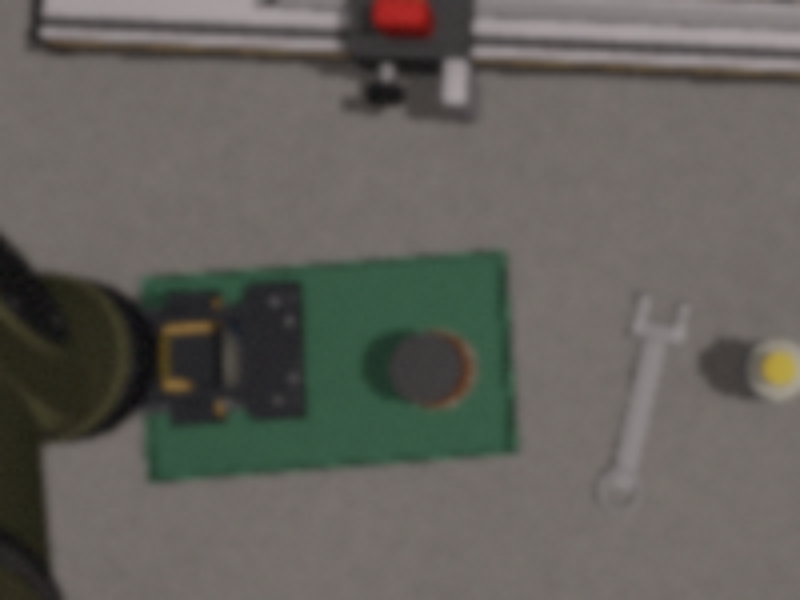

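View pics/w5.png

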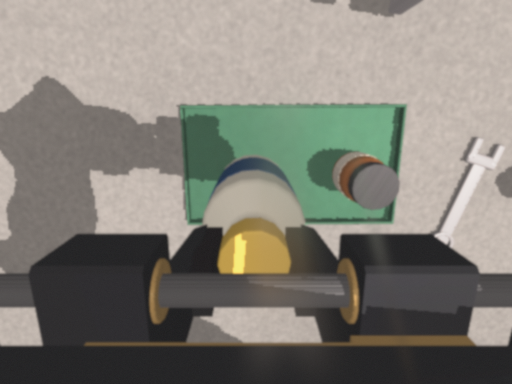

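>>> carry_out([
  [0, 0, 0.02, 0, 0, 0],
  [0, 0, 0.05, 0, 0, 0],
  [0, 0, 0.075, 0, 0, 0],
  [0, 0, 0.092, 0, 0, 0],
  [0, 0, 0.1, 0, 0, 0],
  [0, 0, 0.105, 0, 0, 0],
  [0, 0, 0.108, 0, 0, 0],
  [0, 0, 0.11, 0, 0, 0],
  [0, 0, 0.11, 0, 0, 0],
])

```text
clock: 8.65
tool_pos: [0.4102, 0.2682, 0.0852]
eef_rot: [0.999, 0.043, 0.0, -0.0]
contact_force: [-0.3, -0.3, -2.9]
opening: 0.351
```

>>> carry_out([
  [0, 0, 0.0015, 0, 0, 0],
  [0, 0, 0.003, 0, 0, 0],
  [0, 0, 0.003, 0, 0, 0],
])

```text
clock: 8.95
tool_pos: [0.4099, 0.268, 0.0819]
eef_rot: [0.999, 0.043, 0.0, 0.0]
contact_force: [0.3, -0.4, -3.9]
opening: 0.354
```

>>> carry_out([
  [0, 0, 0.0005, 0, 0, 0],
  [0, 0, 0.001, 0, 0, 0],
  [0, 0, 0.001, 0, 0, 0],
])

```text
clock: 9.25
tool_pos: [0.4099, 0.2681, 0.0809]
eef_rot: [0.999, 0.043, 0.0, -0.0]
contact_force: [-0.2, -0.2, -3.2]
opening: 0.349
```

>>> carry_out([
  [0, 0, 0.0005, 0, 0, 0],
  [0, 0, 0.001, 0, 0, 0],
  [0, 0, 0.001, 0, 0, 0],
])

```text
clock: 9.55
tool_pos: [0.4103, 0.2685, 0.0807]
eef_rot: [0.999, 0.043, 0.001, -0.001]
contact_force: [-1.1, -0.6, 6.6]
opening: 0.353
```

The bottle has touched the tray floor (force went from −3 to +6.6 N). I'll ease up 0.5 mm and release.

>>> carry_out([
  [0, 0, -0.0005, 0, 0, 0],
  [0, 0, -0.0005, 0, 0, 0],
])

```text
clock: 9.75
tool_pos: [0.4102, 0.2684, 0.0808]
eef_rot: [0.999, 0.043, 0.0, -0.0]
contact_force: [-1.5, 0.5, 4.1]
opening: 0.353
```

>>> carry_out([
  [0, 0, 0, 0, 0, 0],
  [0, 0, 0, 0, 0, 0],
  [0, 0, 0, 0, 0, 0],
  [0, 0, 0, 0, 0, 0],
  [0, 0, 0, 0, 0, 0],
  [0, 0, 0, 0, 0, 0],
  [0, 0, 0, 0, 0, 0],
  [0, 0, 0, 0, 0, 0],
], fingers=0)

```text
clock: 10.55
tool_pos: [0.4099, 0.268, 0.0804]
eef_rot: [0.999, 0.043, 0.0, 0.0]
contact_force: [-0.4, 0.3, 0.3]
opening: 0.997
```

Run:
```python
from h import *
from plant import r
import cv2
p=r.snapshot("wrist");cv2.imwrite("pics/w6.png",p["img"])
rows(.410,.268,.22,-1.74)
```

```text
clock 10.6 tool [0.4099 0.268  0.0803] F [-0.03  0.81  0.29] op 1.003 
row [ 1.000e-04  0.000e+00 -1.397e-01] [ 0.   -0.    6.63]
```

View pics/w6.png

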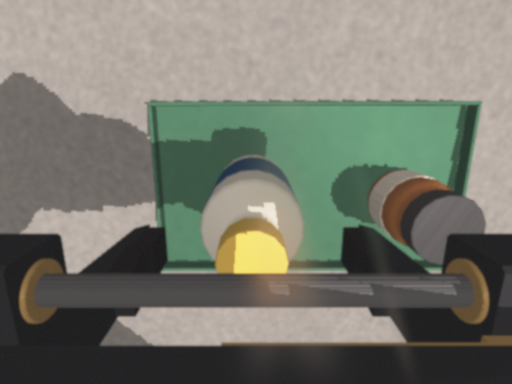

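>>> carry_out([
  [0, 0, -0.03, 0, 0, 0],
  [0, 0, -0.07, 0, 0, 0],
  [0, 0, -0.11, 0, 0, 0],
  [0, 0, -0.14, 0, 0, 0],
  [0, 0, -0.14, 0, 0, 0],
])

```text
clock: 11.1
tool_pos: [0.4121, 0.2696, 0.2241]
eef_rot: [0.999, 0.042, 0.003, -0.002]
contact_force: [0.3, 0.3, 0.4]
opening: 1.002
```

Run:
```python
from h import *
from plant import r
import cv2
q=r.snapshot("side");cv2.imwrite("pics/s7.png",q["img"])
print([(d["xyz"],d["p"]) for d in r.spot_point(q,"bottle")])
rows(.634,.162,.21,-1.74)
```

```text
[([0.4118, 0.2676, -0.0008], 0.75), ([0.4112, -0.0783, -0.0011], 0.69), ([0.7384, -0.0064, 0.0017], 0.39)]
clock 11.2 tool [0.4099 0.268  0.2206] F [ 0.44  0.63 -0.75] op 1.002 
row [0.2143 0.1248 0.0107] [-0.03 -0.05  6.63]
```

View pics/s7.png

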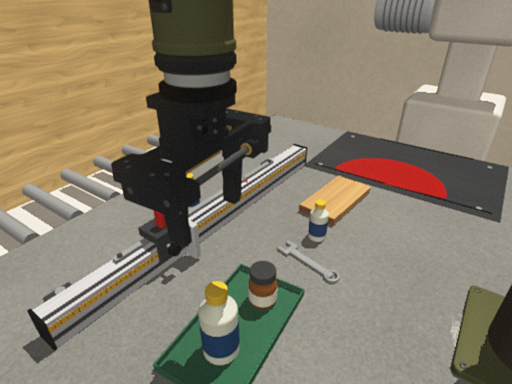

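The bottle stands upright in the tray (side image 220,330). Now I'll move above the stop.

>>> carry_out([
  [0.035, 0.02, 0.0, 0, 0, 2],
  [0.07, 0.04, 0.0, 0, 0, 4],
  [0.108, 0.063, 0.0, 0, 0, 6.6],
  [0.145, 0.085, 0.005, 0, 0, 6.6],
  [0.18, 0.105, 0.01, 0, 0, 6.6],
  [0.205, 0.119, 0.0105, 0, 0, 6.6],
  [0.2145, 0.125, 0.0105, 0, 0, 6.6],
  [0.2145, 0.125, 0.0105, 0, 0, 6.6],
  [0.2145, 0.125, 0.0105, 0, 0, 6.6],
  [0.2145, 0.125, 0.0105, 0, 0, 6.6],
])

```text
clock: 12.2
tool_pos: [0.6325, 0.1635, 0.2097]
eef_rot: [1.0, -0.014, -0.001, -0.0]
contact_force: [0.9, -0.3, -0.3]
opening: 0.997
```

Run:
```python
from h import *
from plant import r
import cv2
s=r.get_state();p=r.snapshot("wrist");cv2.imwrite("pics/w8.png",p["img"]);pickle.dump((s,p),open("w8.pkl","wb"))
print([(d["xyz"],d["p"]) for d in r.spot_point(p,"stop_grip")],[(d["xyz"],d["p"]) for d in r.spot_point(p,"stop_ball")])
rows(.634,.162,.21,-1.74)
```

```text
[([0.6379, 0.164, 0.1168], 0.91), ([0.4172, 0.2689, 0.0035], 0.28)] [([0.6536, 0.1607, 0.0648], 0.74)]
clock 12.35 tool [0.6334 0.1629 0.2102] F [0.14 0.09 0.43] op 0.999 
row [0.0006 0.0008 0.0002] [-0.02  0.01  0.12]
```

View pics/w8.png

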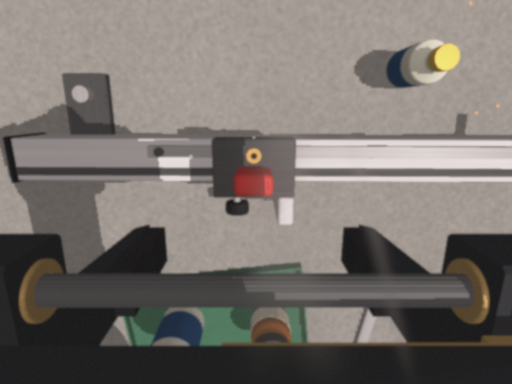

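The grip (253,181) is centred between the fingers in y. Descending.

>>> carry_out([
  [0.002, 0, 0.02, 0, 0, 0],
  [0.002, 0, 0.05, 0, 0, 0],
  [0.002, 0, 0.08, 0, 0, 0],
  [0.002, 0, 0.1, 0, 0, 0],
  [0.002, 0, 0.11, 0, 0, 0],
  [0.002, 0, 0.11, 0, 0, 0],
  [0.002, 0, 0.11, 0, 0, 0],
  [0.002, 0, 0.11, 0, 0, 0],
])

```text
clock: 13.15
tool_pos: [0.6373, 0.162, 0.1014]
eef_rot: [1.0, -0.015, 0.001, -0.0]
contact_force: [1.3, -0.0, -0.4]
opening: 1.001
```

Run:
```python
from h import *
from plant import r
import cv2
s=r.get_state();p=r.snapshot("wrist");cv2.imwrite("pics/w9.png",p["img"])
rows(.636,.162,.10,-1.74)
```

```text
clock 13.2 tool [0.6372 0.162  0.1013] F [-0.18  0.35  0.37] op 0.998 
row [-0.0012  0.      0.0013] [-0.04 -0.14  0.02]
```

View pics/w9.png

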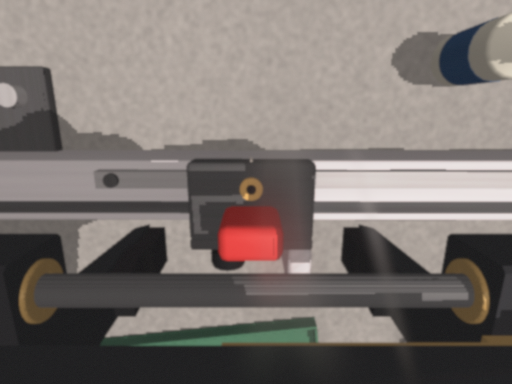

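>>> carry_out([
  [0, 0, 0, 0, 0, 0],
  [0, 0, 0, 0, 0, 0],
  [0, 0, 0, 0, 0, 0],
  [0, 0, 0, 0, 0, 0],
  [0, 0, 0, 0, 0, 0],
  [0, 0, 0, 0, 0, 0],
  [0, 0, 0, 0, 0, 0],
  [0, 0, 0, 0, 0, 0],
  [0, 0, 0, 0, 0, 0],
  [0, 0, 0, 0, 0, 0],
], fingers=255, grip_force=30)

```text
clock: 14.2
tool_pos: [0.6362, 0.1624, 0.0998]
eef_rot: [1.0, -0.015, 0.0, -0.0]
contact_force: [0.2, 2.9, -1.5]
opening: 0.359
```

Run:
```python
from h import *
from plant import r
import cv2
s=r.get_state();p=r.snapshot("wrist");cv2.imwrite("pics/w10.png",p["img"])
q=r.snapshot("top");pickle.dump((s,q),open("t10.pkl","wb"))
print([(d["xyz"],d["p"]) for d in r.spot_point(q,"notch")])
rows(.636,.162,.10,-1.74)
```

```text
[]
clock 14.35 tool [0.6363 0.1621 0.0998] F [-0.54  1.73 -0.24] op 0.36 
row [-0.0003  0.0001 -0.0002] [-0.02 -0.    0.04]
```

View pics/w10.png

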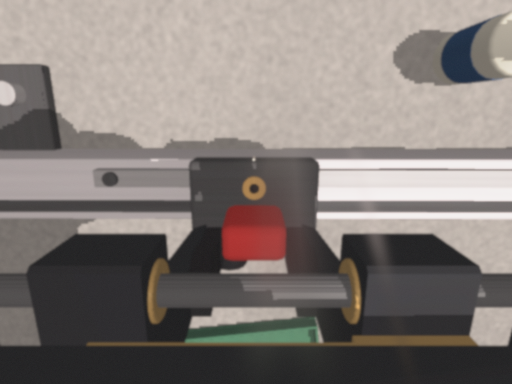

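Run:
```python
from h import *
from plant import r
import cv2
q=r.snapshot("side");pickle.dump(q,open("s11.pkl","wb"))
cv2.imwrite("pics/s11.png",cv2.resize(q["img"][130:280,80:280],None,fx=4,fy=4))
s=r.get_state();R=Ro.from_quat(s["eef_rot"])
for n,o in(("tcp",(0,0,0)),("gp",(0,0,-.019)),("body",(0,0,-.064))):
    u=proj(q,s["tool_pos"]+R.apply(o)); print(n,u,((u-[80,130])*4))
```

```text
tcp [165.34230941 220.00880209] [341.36923763 360.03520836]
gp [163.98827518 212.09379263] [335.95310071 328.3751705 ]
body [160.61789018 192.39220122] [322.4715607  249.56880486]
```

View pics/s11.png

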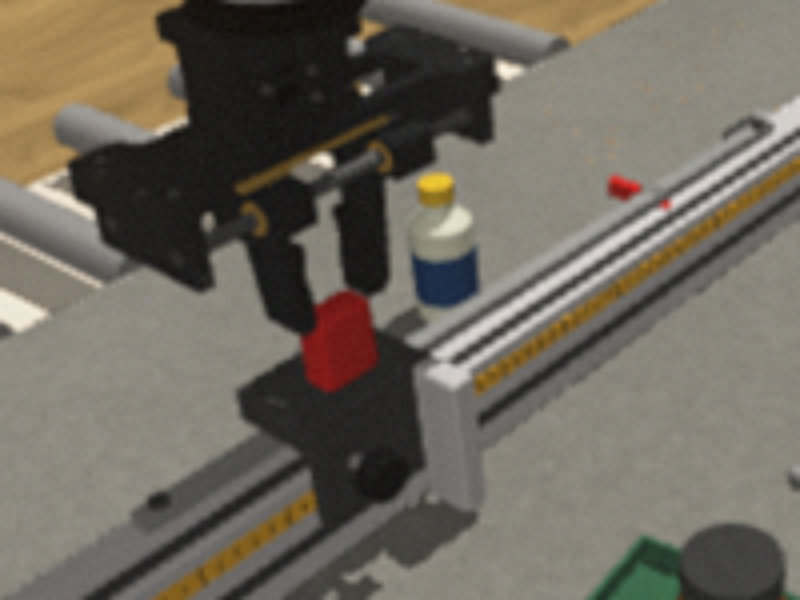

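The fingertips only reach the top of the red grip (crop 300,330 and 370,290), so the tips sit above the nominal TCP. I'll reopen a little, go lower and regrip.

>>> carry_out([
  [0, 0, 0, 0, 0, 0],
  [0, 0, 0, 0, 0, 0],
  [0, 0, 0, 0, 0, 0],
  [0, 0, 0, 0, 0, 0],
  [0, 0, 0.004, 0, 0, 0],
  [0, 0, 0.008, 0, 0, 0],
  [0, 0, 0.012, 0, 0, 0],
  [0, 0, 0.012, 0, 0, 0],
], fingers=110)

```text
clock: 15.2
tool_pos: [0.6356, 0.1615, 0.0869]
eef_rot: [1.0, -0.015, -0.001, 0.0]
contact_force: [-0.1, -0.3, -0.6]
opening: 0.568
```

Run:
```python
from h import *
from plant import r
import cv2
q=r.snapshot("side")
cv2.imwrite("pics/s12.png",cv2.resize(q["img"][130:280,80:280],None,fx=4,fy=4))
rows(.636,.162,.10,-1.74)
```

```text
clock 15.25 tool [0.6359 0.1616 0.0873] F [-0.43 -0.28 -0.56] op 0.568 
row [ 0.0001 -0.0004 -0.0127] [0.02 0.05 0.03]
```

View pics/s12.png

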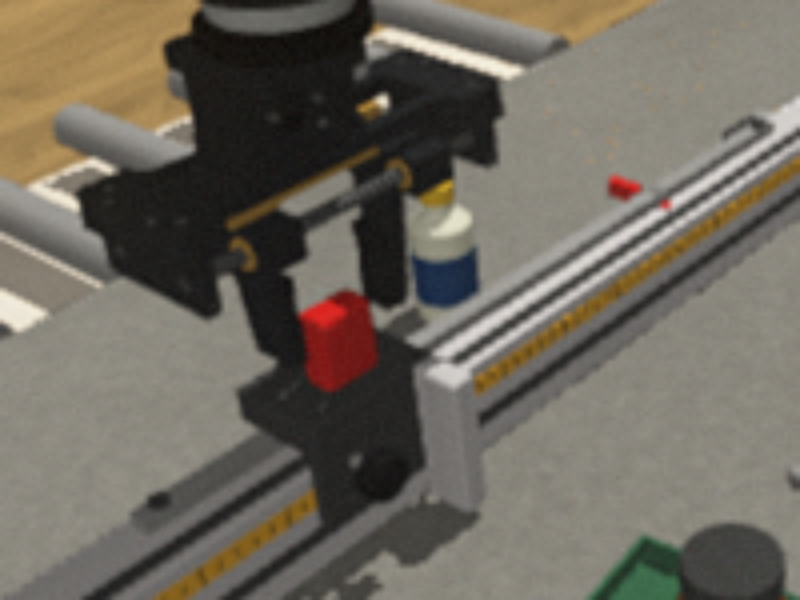

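Run:
```python
from h import *
from plant import r
import cv2
q=r.snapshot("side"); s=r.get_state();R=Ro.from_quat(s["eef_rot"])
im=cv2.resize(q["img"][130:280,80:280],None,fx=4,fy=4)
def P(X): return tuple(int(v) for v in ((proj(q,X)-[80,130])*4+1.5))
w=lambda o:s["tool_pos"]+R.apply(o)
for tz,c in((0,(0,255,0)),(-.02,(255,255,0))):
  for sg in(1,-1):
    b=[w((x,sg*y,tz)) for x,y in((-.009,.025),(.009,.025),(.009,.042),(-.009,.042))]
    cv2.polylines(im,[np.array([P(v) for v in b])],True,c,1)
f=Ro.from_euler('z',-.0306)
for z in(.092,.134):
  b=[np.array([.634,.1622,z])+f.apply((a,c,0)) for a,c in((-.01,-.017),(.01,-.017),(.01,.017),(-.01,.017))]
  cv2.polylines(im,[np.array([P(v) for v in b])],True,(255,0,255),1)
cv2.imwrite("pics/s13.png",im)
```

```text
(no output)
```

View pics/s13.png

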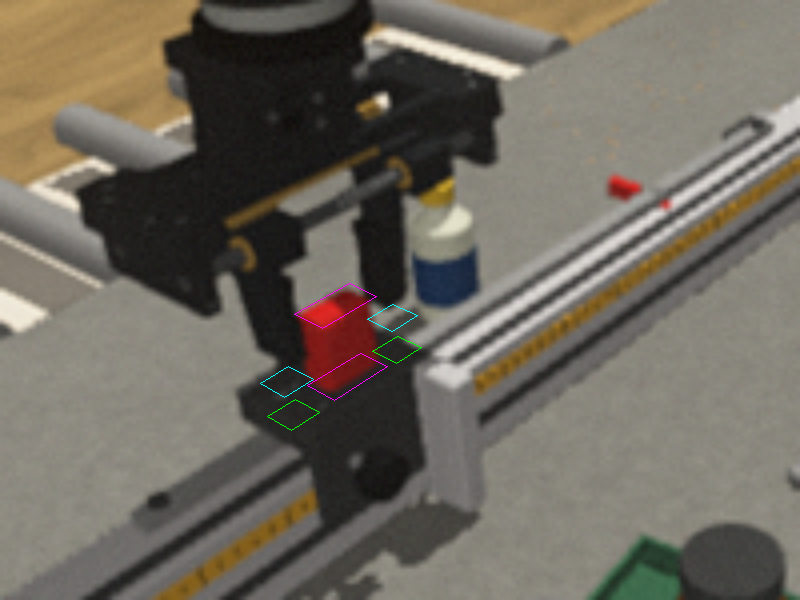

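>>> carry_out([
  [0, 0, 0.004, 0, 0, 0],
  [0, 0, 0.008, 0, 0, 0],
  [0, 0, 0.012, 0, 0, 0],
  [0, 0, 0.012, 0, 0, 0],
])

```text
clock: 15.7
tool_pos: [0.6357, 0.1616, 0.075]
eef_rot: [1.0, -0.015, -0.001, 0.0]
contact_force: [-0.6, -0.1, -0.3]
opening: 0.569
```

Run:
```python
from h import *
from plant import r
import cv2
q=r.snapshot("side")
cv2.imwrite("pics/s14.png",cv2.resize(q["img"][130:280,80:280],None,fx=4,fy=4))
rows(.636,.162,.075,-1.74)
```

```text
clock 15.75 tool [0.6359 0.1616 0.0754] F [-0.41  0.17  0.45] op 0.569 
row [ 0.0001 -0.0004  0.0004] [0.02 0.05 0.03]
```

View pics/s14.png

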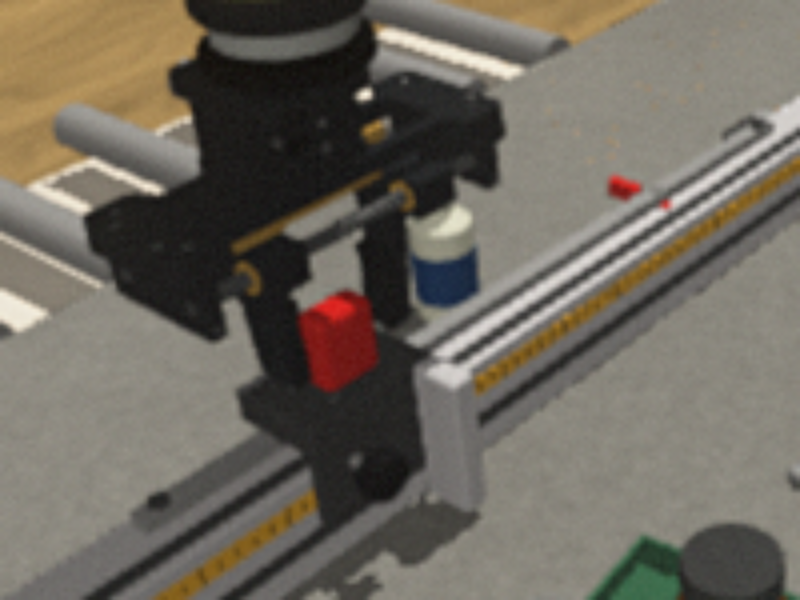

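>>> carry_out([
  [0, 0, 0, 0, 0, 0],
  [0, 0, 0, 0, 0, 0],
  [0, 0, 0, 0, 0, 0],
  [0, 0, 0, 0, 0, 0],
  [0, 0, 0, 0, 0, 0],
  [0, 0, 0, 0, 0, 0],
], fingers=255, grip_force=30)

```text
clock: 16.35
tool_pos: [0.6364, 0.1617, 0.076]
eef_rot: [1.0, -0.015, 0.0, -0.0]
contact_force: [0.2, -0.1, 1.3]
opening: 0.379
```

Run:
```python
from h import *
from plant import r
import cv2
q=r.snapshot("side")
cv2.imwrite("pics/s15.png",cv2.resize(q["img"][130:280,80:280],None,fx=4,fy=4))
s=r.get_state();p=r.snapshot("wrist");cv2.imwrite("pics/w15.png",p["img"]);pickle.dump((s,p),open("w15.pkl","wb"))
rows(.636,.162,.075,-1.74)
```

```text
clock 16.45 tool [0.6364 0.1617 0.076 ] F [0.54 0.66 1.65] op 0.385 
row [-0.0004 -0.0003  0.001 ] [-0.   -0.02  0.02]
```

View pics/s15.png

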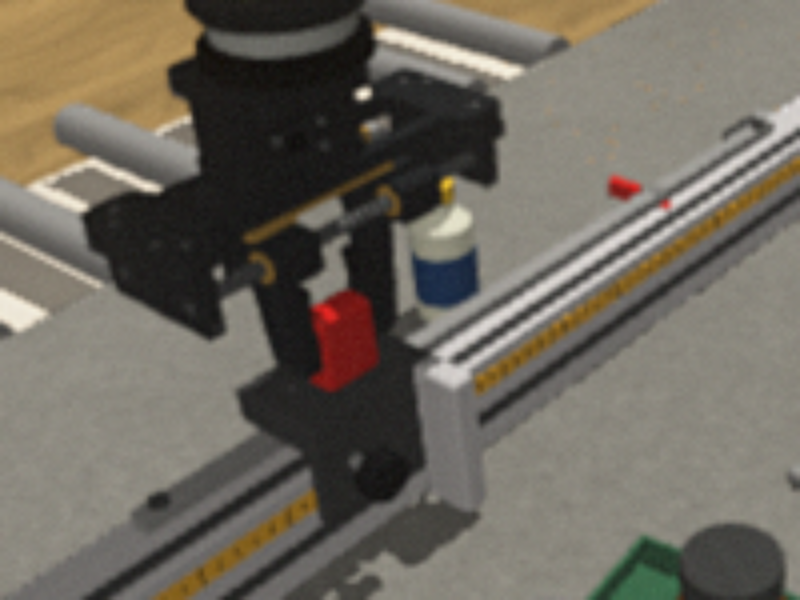

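View pics/w15.png

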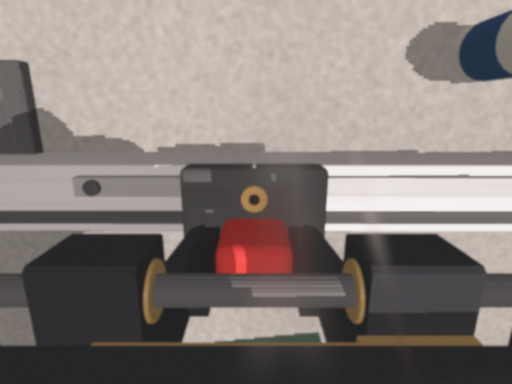

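>>> carry_out([
  [0, 0.004, 0, 0, 0, 0],
  [0, 0.012, 0, 0, 0, 0],
  [0, 0.025, 0, 0, 0, 0],
  [0, 0.04, 0, 0, 0, 0],
  [0, 0.056, 0, 0, 0, 0],
  [0, 0.072, 0, 0, 0, 0],
  [0, 0.088, 0, 0, 0, 0],
  [0, 0.102, 0, 0, 0, 0],
  [0, 0.112, 0, 0, 0, 0],
  [0, 0.118, 0, 0, 0, 0],
  [0, 0.12, 0, 0, 0, 0],
  [0, 0.12, 0, 0, 0, 0],
])

```text
clock: 17.65
tool_pos: [0.6327, 0.0402, 0.076]
eef_rot: [1.0, -0.015, 0.0, 0.001]
contact_force: [0.2, -1.3, 2.6]
opening: 0.381
```

Run:
```python
from h import *
from plant import r
import cv2
s=r.get_state();p=r.snapshot("wrist");cv2.imwrite("pics/w16.png",p["img"]);pickle.dump((s,p),open("w16.pkl","wb"))
print([(d["xyz"],d["p"]) for d in r.spot_point(p,"notch")])
print([(d["xyz"],d["p"]) for d in r.spot_point(p,"stop_ball")])
rows(.636,.162,.075,-1.74)
```

```text
[([0.6477, -0.1099, 0.0655], 0.89)]
[([0.651, 0.0368, 0.0618], 0.95)]
clock 17.8 tool [0.6327 0.0403 0.076 ] F [-0.91 -2.38  4.79] op 0.38 
row [-0.0004 -0.1217  0.0008] [ 0.11 -0.   -0.02]
```

View pics/w16.png

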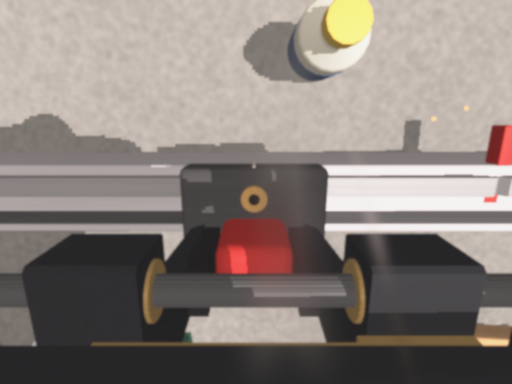

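>>> carry_out([
  [0, 0.004, 0, 0, 0, 0],
  [0, 0.012, 0, 0, 0, 0],
  [0, 0.025, 0, 0, 0, 0],
  [0, 0.04, 0, 0, 0, 0],
  [0, 0.056, 0, 0, 0, 0],
  [0, 0.072, 0, 0, 0, 0],
  [0, 0.088, 0, 0, 0, 0],
  [0, 0.102, 0, 0, 0, 0],
  [0, 0.112, 0, 0, 0, 0],
  [0, 0.118, 0, 0, 0, 0],
  [0, 0.12, 0, 0, 0, 0],
  [0, 0.12, 0, 0, 0, 0],
])

```text
clock: 19.0
tool_pos: [0.629, -0.0796, 0.076]
eef_rot: [1.0, -0.015, -0.0, 0.001]
contact_force: [-1.0, -1.0, 4.4]
opening: 0.382
```

Run:
```python
from h import *
from plant import r
import cv2
s=r.get_state();p=r.snapshot("wrist");cv2.imwrite("pics/w17.png",cv2.resize(p["img"][90:280,170:430],None,fx=3,fy=3,interpolation=cv2.INTER_CUBIC));pickle.dump((s,p),open("w17.pkl","wb"))
print([(d["xyz"],d["p"]) for d in r.spot_point(p,"notch")])
print([(d["xyz"],d["p"]) for d in r.spot_point(p,"stop_ball")])
rows(.636,-.112,.075,-1.74)
```

```text
[]
[([0.6511, -0.0831, 0.0649], 0.59)]
clock 19.15 tool [ 0.6289 -0.0796  0.076 ] F [-1.51 -1.96  5.66] op 0.388 
row [0.0081 0.0321 0.0011] [ 0.12  0.   -0.01]
```

View pics/w17.png

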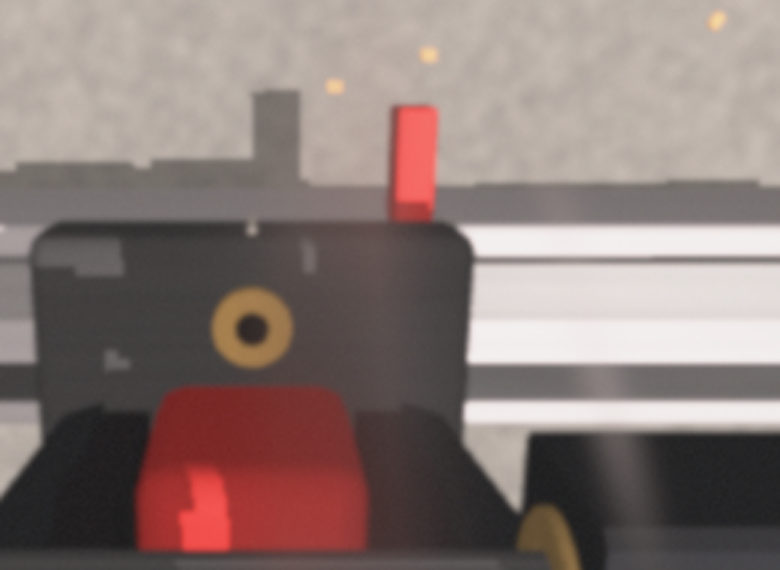

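>>> carry_out([
  [0, 0.003, 0, 0, 0, 0],
  [0, 0.008, 0, 0, 0, 0],
  [0, 0.013, 0, 0, 0, 0],
  [0, 0.017, 0, 0, 0, 0],
  [0, 0.02, 0, 0, 0, 0],
  [0, 0.022, 0, 0, 0, 0],
  [0, 0.022, 0, 0, 0, 0],
])

```text
clock: 19.85
tool_pos: [0.6283, -0.1003, 0.076]
eef_rot: [1.0, -0.015, -0.0, 0.0]
contact_force: [-0.6, -0.5, 5.1]
opening: 0.384
```

Run:
```python
from h import *
from plant import r
import cv2
s=r.get_state();p=r.snapshot("wrist");cv2.imwrite("pics/w18.png",cv2.resize(p["img"][110:210,200:340],None,fx=5.5,fy=5.5,interpolation=cv2.INTER_CUBIC));pickle.dump((s,p),open("w18.pkl","wb"))
rows(.636,-.112,.075,-1.74,s)
```

```text
clock 19.85 tool [ 0.6283 -0.1003  0.076 ] F [-0.61 -0.47  5.1 ] op 0.384 
row [0.0081 0.0115 0.001 ] [0.03 0.01 0.03]
```

View pics/w18.png

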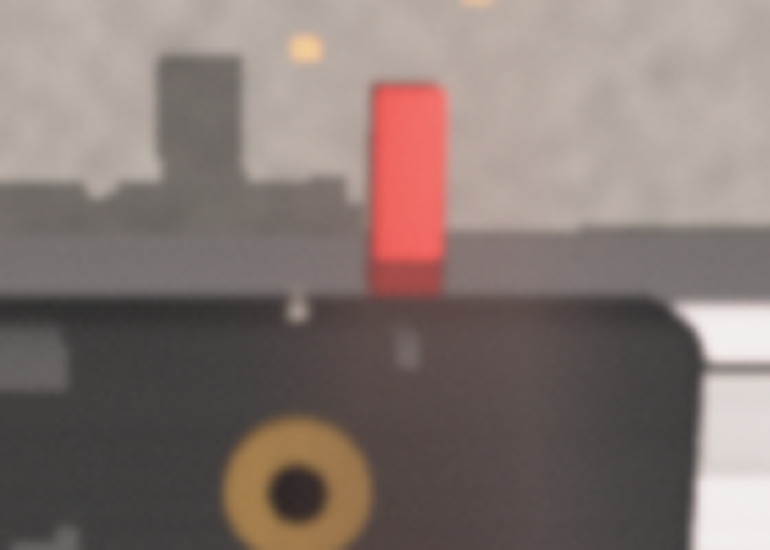

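>>> carry_out([
  [0, 0.002, 0, 0, 0, 0],
  [0, 0.004, 0, 0, 0, 0],
  [0, 0.006, 0, 0, 0, 0],
  [0, 0.007, 0, 0, 0, 0],
  [0, 0.0075, 0, 0, 0, 0],
  [0, 0.0075, 0, 0, 0, 0],
])

```text
clock: 20.5
tool_pos: [0.6281, -0.1079, 0.076]
eef_rot: [1.0, -0.015, -0.0, 0.0]
contact_force: [-1.3, -0.8, 5.5]
opening: 0.382
```

Run:
```python
from h import *
from plant import r
import cv2
s=r.get_state();p=r.snapshot("wrist");cv2.imwrite("pics/w19.png",cv2.resize(p["img"][110:210,200:340],None,fx=5.5,fy=5.5,interpolation=cv2.INTER_CUBIC));pickle.dump((s,p),open("w19.pkl","wb"))
rows(.636,-.112,.075,-1.74,s)
```

```text
clock 20.5 tool [ 0.6281 -0.1079  0.076 ] F [-1.28 -0.81  5.5 ] op 0.382 
row [0.0081 0.0039 0.001 ] [0.04 0.01 0.03]
```

View pics/w19.png

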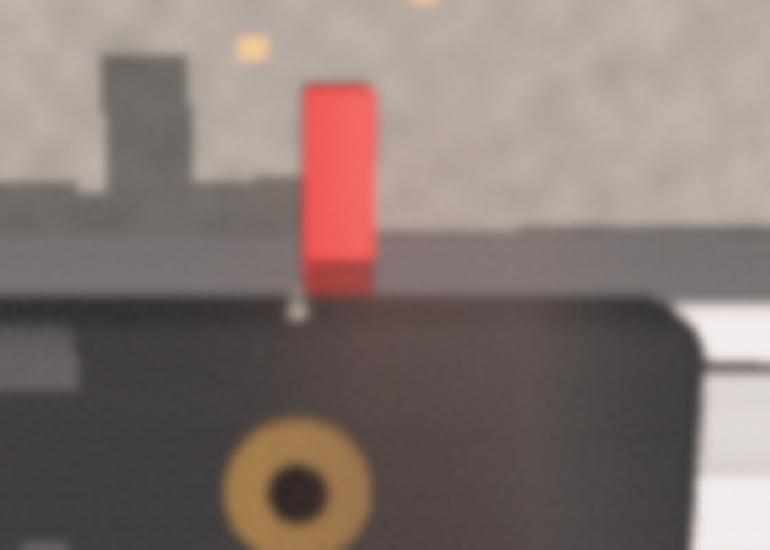

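>>> carry_out([
  [0, 0.0008, 0, 0, 0, 0],
  [0, 0.0015, 0, 0, 0, 0],
  [0, 0.0015, 0, 0, 0, 0],
])

```text
clock: 20.85
tool_pos: [0.628, -0.1106, 0.076]
eef_rot: [1.0, -0.015, -0.0, 0.001]
contact_force: [-1.6, -2.9, 5.7]
opening: 0.383
```

>>> carry_out([
  [0, 0.0005, 0, 0, 0, 0],
  [0, 0.001, 0, 0, 0, 0],
  [0, 0.001, 0, 0, 0, 0],
])

```text
clock: 21.15
tool_pos: [0.6279, -0.1122, 0.076]
eef_rot: [1.0, -0.015, -0.0, 0.001]
contact_force: [-1.1, -3.1, 5.4]
opening: 0.383
```

>>> carry_out([
  [0, 0.0005, 0, 0, 0, 0],
  [0, 0.001, 0, 0, 0, 0],
  [0, 0.001, 0, 0, 0, 0],
])

```text
clock: 21.45
tool_pos: [0.6279, -0.1122, 0.076]
eef_rot: [1.0, -0.015, -0.0, 0.001]
contact_force: [-1.8, -1.4, 5.3]
opening: 0.382
```

Run:
```python
from h import *
from plant import r
import cv2
s=r.get_state();p=r.snapshot("wrist");cv2.imwrite("pics/w20.png",cv2.resize(p["img"][110:210,200:340],None,fx=5.5,fy=5.5,interpolation=cv2.INTER_CUBIC))
rows(.636,-.1125,.075,-1.74,s)
```

```text
clock 21.45 tool [ 0.6279 -0.1122  0.076 ] F [-1.77 -1.44  5.26] op 0.382 
row [0.0081 0.     0.001 ] [ 0.08  0.01 -0.  ]
```

View pics/w20.png

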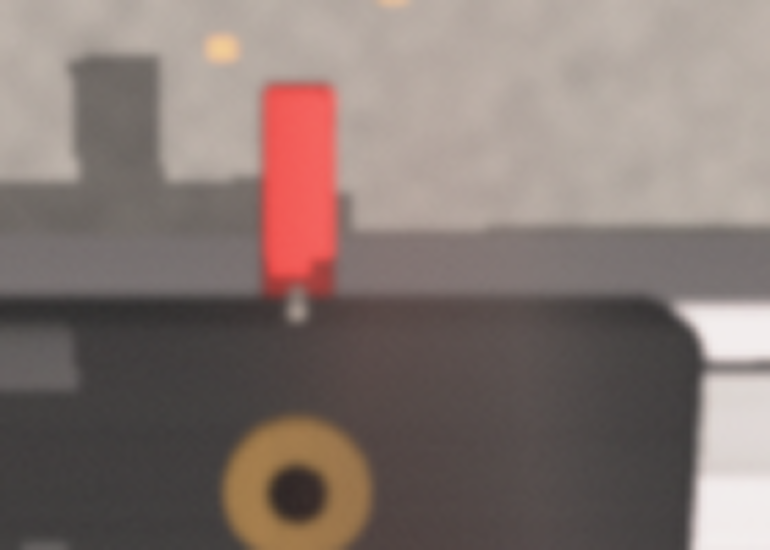

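>>> carry_out([
  [0, 0, 0, 0, 0, 0],
  [0, 0, 0, 0, 0, 0],
  [0, 0, 0, 0, 0, 0],
  [0, 0, 0, 0, 0, 0],
  [0, 0, 0, 0, 0, 0],
])

```text
clock: 22.0
tool_pos: [0.6279, -0.1122, 0.076]
eef_rot: [1.0, -0.015, -0.0, 0.001]
contact_force: [-1.5, -2.4, 5.8]
opening: 0.385
```

Run:
```python
from h import *
from plant import r
import cv2
q=r.snapshot("side");cv2.imwrite("pics/s21.png",q["img"])
p=r.snapshot("wrist");cv2.imwrite("pics/w21.png",cv2.resize(p["img"][110:210,200:340],None,fx=5.5,fy=5.5,interpolation=cv2.INTER_CUBIC))
print([(d["xyz"],d["p"]) for d in r.spot_point(q,"bottle")])
rows(.636,-.1125,.075,-1.74)
```

```text
[([0.412, 0.27, -0.0002], 0.91), ([0.4158, -0.0778, -0.001], 0.7), ([0.737, -0.007, 0.0017], 0.58)]
clock 22.15 tool [ 0.6279 -0.1122  0.076 ] F [-1.09 -0.71  6.37] op 0.387 
row [0.0081 0.0001 0.001 ] [0.09 0.01 0.  ]
```

View pics/s21.png

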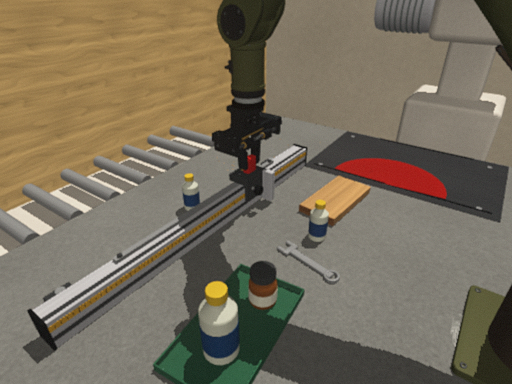

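View pics/w21.png

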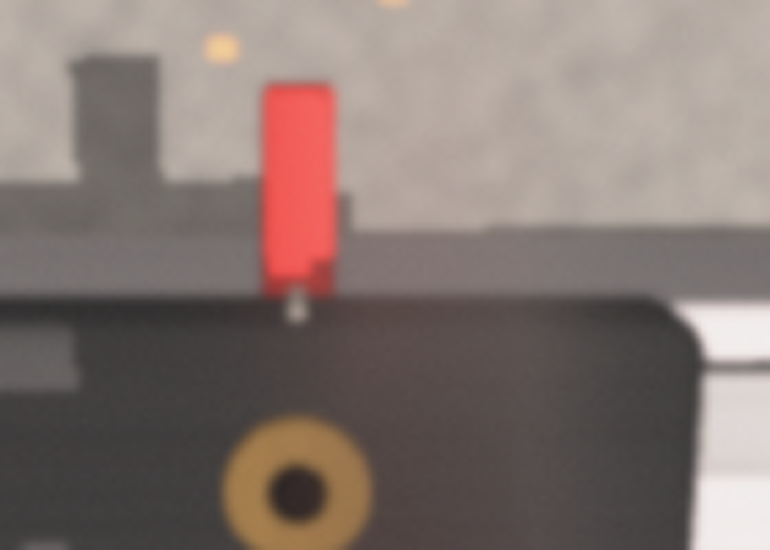

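The line and the flag coincide (297 and 299 px, about 0.2 mm apart). The stop is at rest and gripped, and the bottle is upright in the tray.

Run:
```python
from plant import r
print(r.finish_job())
```

```text
the job is handed in; nothing more can be done
None
```

The bottle is standing in the drip tray and the stop is in the notch, still gripped. I handed the job in at about 22 s of the 64 s; it reports no verdict.

**Bottle:** I picked the largest of the three bottles and carried it to the free half of the tray. I lowered it until the force rose to about 7 N, then let go. The last side picture shows it upright, about 3 mm off in x and 49 mm in y from the tray's centre. The jar, wrench and offcut look unmoved in that picture, though I did not measure them.

**Stop:** I slid it by the red grip and crept the last few millimetres. It settled at y = -0.1122 and stayed there through a further 1 mm of commanded travel. In the last wrist picture, its white line is about 0.2 mm from the centre of the red flag. It was at rest, with the grip set to 30 N and the opening at 0.385, which matches the 34 mm grip.

**What disagreed:**
- **Fingertips:** they showed nearly 30 mm above the stated tool point. The bottle was therefore held by its cap (opening about 31 mm), not by its body. The first grasp of the stop only caught the top of the grip, so I opened, went 24 mm lower and gripped again.
- **Fence angle:** I could not measure it exactly, so a steady load of about 1 N sideways and 6 N vertically stayed on the tool at the end.

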